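# Fit the filter to the bench dust extractor and set its dial

### The arm

A 6-joint arm with a two-finger parallel gripper is mounted at the origin on the work surface. World frame = base frame: x ahead of the robot, y to its left, z up, the work surface at z = 0. Lengths are in m, angles in rad, forces in N, time in s.
With the tool pointing down it reaches from about 0.4 to 0.825 m from the base axis. Payload 7 kg.
Tool frame: the origin (TCP) lies at the very end of the fingers, on their centre line; the grasp point (between the pads) lies 19 mm behind it; y points along the fingers, x is the direction in which the jaws open and shut, and the axes are right-handed (so a half turn about y gives the same grasp; the last joint's range is limited). The gripper opens to 88 mm and grips with 3 to 60 N. Pads are 19 mm wide; open, the fingers measure 130 mm over their backs; the gripper's body (78 mm by 193 mm) begins 47 mm behind the grasp point.
Start: joints at [1.418, 0.359, 0.012, 0, -1.224, -0.288], TCP at [0.288, 0.61, 0.227] pointing down, gripper open.
Joint ranges: [-3.07, 3.07], [-1.43, 2.12], [-1.02, 1.25], [-3.03, 1.67], [-3.05, -0], [-3.03, 3.03]. Speed limits (rad/s): [2.39, 2.39, 3.01, 3.14, 3.14, 3.14].

### API

Orientations are given as [roll, pitch, yaw] about the fixed x, y, z axes, in that order (R = Rz(yaw) Ry(pitch) Rx(roll)).
In Python, from station import arm gives the robot as it stands.
- The arm moves only by the tool move_arm, never from a script. Its arguments are lists of equal length, an entry for each row: "jaw": the closure, from 0 (fully open) to 1 (shut); "offset": the shift along the tool's x, y, z in m, a list of three; "roll": the turn about the tool's y in rad. In form: {"jaw": [jaw, ...], "offset": [[dx, dy, dz], ...], "roll": [roll, ...]}. A call has 1 to 5 rows; each row shifts and turns the commanded pose from where the row before left it, along the tool's axes as they then stand; what a row does not reach is not made up. A row lasts 1/8 s, in which the tool goes at most 62.5 mm and 10.7 degrees, less where a joint would pass 70% of its speed; a pose out of reach is approached as far as the arm can. A call is refused whole if a number of a shift passes 0.0625 or a number of a turn 0.188, either way. A call with a gripper value outside its range is refused whole. The fingers move at their own pace and stop on an object; "grip_force" is the grip in N (left out, the last holds). Time passes only in rows, so rows that do not move let the fingers close. It gives the time, the measured TCP pose, the force and the opening at its end, in the units of the state.
- arm.get_state(): the state, without advancing time (a new reading comes with each control period).
- arm.grab_frame(name): name is "scene" or "top"; returns a dict with "pixels" (400x640x3 uint8, blue, green, red), "fovy" (degrees; the focal length in pixels is half the picture's height over the tangent of half this angle, whatever the lens; pixels are square), "cx", "cy" (the principal point, pixels), "dist_coeffs" ([k1, k2, p1, p2, k3] as OpenCV has them; the pictures are not rectified), "position" and "attitude" of the camera in the world. Camera axes: x right, y down, z forward; pixel columns grow to the right and rows downward; lengths in m; the calibration is good to about 2 mm. A picture is of the moment at which its call begins. There is no depth.
- arm.job_done(): hands the job in, once; it reports no verdict.
Trained networks look in a picture, given as the dict that the camera call returned (one of the last four; its "shot" number tells which), for a name from the list of things; names that differ only in an ending like _2 or _b are one class to them, and where a whole thing is asked for, a point or a joint stands for the part that bears it (a point fixed in the world has none). Each returns a list of dicts, best first, with "p" (0 to 1); they miss things now and then, are a little off and sometimes report something else, mostly with a low value. They report only what shows in the picture. A call takes as long as a camera call.
- arm.recognise(picture, thing): "position" ([x, y, z] in m, in world coordinates, good to about 4 mm: the middle of the surface that is visible of it).
- arm.landmark_of(picture, thing): "position" ([x, y, z] in m, in world coordinates, good to about 4 mm: a listed point, or the origin of a listed thing).
The state is a dict: "t": time; "q": joint angles; "qd": joint speeds; "joint_efforts": joint torques, N m; "eef_pos": TCP position; "ee_rot": TCP orientation; "force": force on the tool from outside, world axes, zero at the start; "moment": the same for the moment, N m; "width": finger opening in m.
Only numpy, scipy, OpenCV 4.12 (cv2) and the standard library are available. Lean on these libraries where they do the work, as an engineer would, in place of code of your own. Each camera call takes 0.05 s, during which the arm holds its last target.

### The job

Fit the blue filter cassette into the well on top of the dust extractor: hook its yellow tongue under the yellow lip on the robot's side of the well, then swing the other end down until it lies flat on the well floor. After that, turn the extractor's dial until its pointer clicks in at the green mark, and let go of everything. Leave the other things on the bench where they are.

Things in the scene. Friction and masses are not known exactly. Their poses are not given: they have to be found in the camera images.
- machine: Grey bench dust extractor, fixed, 240 (x) x 380 (y) x 92 tall, flat top. Origin: centre of its underside, on the bench; z up, its -x side towards the robot (yaw up to 0.2 rad). In its frame (mm) the filter well is a recess in the top: x -78 to 78, y 27 to 143, floor at z 70, upright walls. The dial is on the other side of the top, its axis at x -10, y -110.
- well (a point): Centre of the well's floor: machine frame (0, 85, 70) mm, axes as the machine's. Seated, the cassette's origin is here, axes parallel, with 3 mm play either way in x and y. Between lip and far wall only 142 mm is open, so the 150 mm cassette goes in tongue first with its heel up about 15 degrees, tongue a few mm above the floor, is slid to -x under the lip, then swung down.
- lip (a point): Middle of the lower free edge of the yellow lip: machine frame (-64, 85, 85) mm, axes as the machine's. The lip overhangs the well along the whole of its -x wall: x -78 to -64, z 85 to 92 in the machine frame. The slot under it is 15 high and 14 deep.
- filter: Filter cassette, loose, 0.2 to 0.42 kg, rigid, flat on the bench left of the extractor, tongue towards the robot (yaw +-0.5 rad). Origin: centre of its 150 x 110 underside; x from tongue to heel, z up. In its frame (mm): blue body x -49 to 75, y +-55, z 0 to 22; yellow tongue x -75 to -49, y +-45, z 0 to 7; black upright grip rib x 6 to 20, y +-30, z 22 to 54, over the centre of mass.
- filter_grip (a point): Point to grip on the rib: cassette frame (13, 0, 46) mm, 24 above the body's top and 8 below the rib's top; close the fingers along the cassette's x across the 14 mm thickness.
- filter_tongue (a point): Middle of the tongue's tip on the underside: cassette frame (-75, 0, 0) mm.
- filter_heel (a point): Middle of the cassette's other end (heel) on the underside: cassette frame (75, 0, 0) mm.
- dial (a joint): Dial angle about its upright axis, rad, growing anticlockwise seen from above, within +-1.56. At 0 the pointer points along the machine's +x. It clicks into seven detents 28 degrees apart: 0, +-0.489, +-0.977, +-1.466; starts in one of the middle three. Some 0.1 to 0.2 N m turns it past a click; let go within about 10 degrees of a detent, it snaps in.
- dial_axis (a point): Point to grip on the dial's axis, 124 mm above the bench; x axis along the grip bar, towards the pointer. Black dial: a disc 52 across, 93 to 99 mm above the bench, and on it a grip bar along the pointer direction, 44 long, 14 thick, its top 134 mm above the bench. Close the fingers across the 14 mm.
- dial_pointer (a point): Tip of the dial's white pointer, 40 mm from the axis, 96 mm above the bench. In the detent at a mark, the tip is 14 to 15 mm from the mark's centre.
- mark_green: Green round mark, 16 across, flat on the extractor's top, 54 mm from the dial's axis: the wanted setting. Origin: its centre. It lies on the line of one of the four outer detents (dial at -1.466, -0.977, 0.977 or 1.466), differently each time; a red, an orange and a blue mark take the other three.
- chisel: Bystander, leave alone: wood-handled chisel, 240 long (mm), loose on the bench. Origin at its underside.
- mallet: Bystander, leave alone: dark wooden mallet, 280 long, 60 tall (mm), loose on the bench. Origin at its underside.
- plane: Bystander, leave alone: steel block plane, 160 long, 55 tall (mm), loose on the bench. Origin at its underside.
- tape: Bystander, leave alone: yellow tape measure, 70 x 40 x 65 tall (mm), loose on the bench. Origin at its underside.
- cork_block: Bystander, leave alone: cork sanding block, 90 x 60 x 35 tall (mm), loose on the bench. Origin at its underside.
- glue: Bystander, leave alone: yellow glue bottle standing upright, 60 across, about 150 tall (mm), loose on the bench. Origin at its underside.

How it is judged:
By the outcome, as a careful person would: the job done as asked, in the order asked, and still so for the second after the job is handed in, with the robot touching nothing.
It also fails if it takes over 67 s, if anything falls off the work surface, if the arm or the gripper's body presses on something with over 40 N, if the wrist force passes 120 N, or if a joint passes its speed limit or range.

## Working session

There is one attempt and no reset: what is moved stays moved. The work goes in short steps, Python scripts to look and compute and a tool call to move; the robot and the scene stay as the last step left them, time stands still between calls to the robot, and variables do not carry over. Pictures are saved under pics/ and viewed, and the job is handed in when it is done.

Besides the shell and the picture viewer there is one more tool, called after "Request:" by a JSON object that holds its "name" and its "arguments", one argument or row to a line. move_arm: Moves the arm, as the interface text tells. Its arguments: {"type":"object","properties":{"jaw":{"type":"array","items":{"type":"number"}},"offset":{"type":"array","items":{"type":"array","items":{"type":"number"}}},"roll":{"type":"array","items":{"type":"number"}},"grip_force":{"type":"number"}},"required":["jaw","offset","roll"]}

```bash
ls; mkdir -p pics; python3 - <<'E'
from station import arm
import cv2,numpy as np
s=arm.get_state(); print(s)
for n in ("scene","top"):
    f=arm.grab_frame(n); cv2.imwrite(f"pics/{n}0.png",f["pixels"])
    print({k:v for k,v in f.items() if k!="pixels"})
    for t in ["machine","filter"]: print(t,arm.recognise(f,t)[:2])
    for t in ["machine","well","lip","filter","filter_grip","filter_tongue","filter_heel","dial_axis","dial_pointer","mark_green"]: print(t,[(np.round(d["position"],4),round(d["p"],2)) for d in arm.landmark_of(f,t)[:2]])
print(arm.get_state()["t"])
E
```

```text
pics
{'t': 0.0, 'q': array([ 1.41811960e+00,  3.59400474e-01,  1.10475971e-02, -3.79892887e-04,
       -1.22409183e+00, -2.88121154e-01]), 'qd': array([ 0.00126503,  0.00012167,  0.00029962, -0.00081991,  0.00050132,
        0.00011373]), 'joint_efforts': array([ 1.88911377e-03, -5.82719994e+01,  2.93042582e+01,  6.99693426e+00,
        6.73938019e-03, -1.76447916e-04]), 'eef_pos': array([0.28778782, 0.6100251 , 0.22560364]), 'ee_rot': array([-1.57067029e+00, -1.68192101e-03, -2.01172369e+00]), 'force': array([-0.24083311,  0.12360562,  0.55632169]), 'moment': array([-0.01550285,  0.05525725, -0.02600964]), 'width': 0.0876970387063}
{'fovy': 56.78119231442959, 'cx': 319.70929643114533, 'cy': 207.15994682427507, 'dist_coeffs': array([-0.07723028,  0.        ,  0.        ,  0.        ,  0.        ]), 'position': array([ 0.91834332, -0.55389166,  1.09652721]), 'attitude': array([-2.50946858, -0.01807276,  0.63436468]), 'shot': 1}
machine [{'position': [0.5846, -0.1965, 0.0905], 'p': 0.83}]
filter [{'position': [0.5084, 0.3133, 0.0179], 'p': 0.88}]
machine [(array([ 0.5697, -0.1636,  0.0
[... 1136 characters left out ...]
, -0.0031]), 0.62)]
well [(array([ 0.5831, -0.0784,  0.0721]), 0.85), (array([ 4.886e-01,  3.301e-01, -3.000e-04]), 0.23)]
lip []
filter [(array([ 0.4872,  0.328 , -0.0033]), 0.58), (array([ 0.2985, -0.2368, -0.0021]), 0.32)]
filter_grip [(array([0.5055, 0.3266, 0.0453]), 0.81)]
filter_tongue [(array([ 0.4194,  0.3545, -0.0018]), 0.72), (array([ 0.4365, -0.4628,  0.0017]), 0.42)]
filter_heel [(array([ 0.5596,  0.3092, -0.0009]), 0.83)]
dial_axis [(array([ 0.5455, -0.275 ,  0.1258]), 0.71), (array([ 0.5495, -0.4654, -0.0007]), 0.58)]
dial_pointer [(array([ 0.5834, -0.283 ,  0.0976]), 0.53)]
mark_green [(array([ 0.4192,  0.3516, -0.0024]), 0.63), (array([ 0.5699, -0.3203,  0.0951]), 0.38)]
1.3
```

View pictures.

View pics/scene0.png

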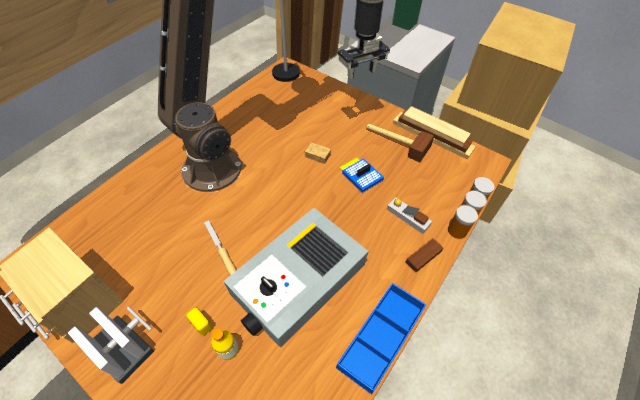

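View pics/top0.png

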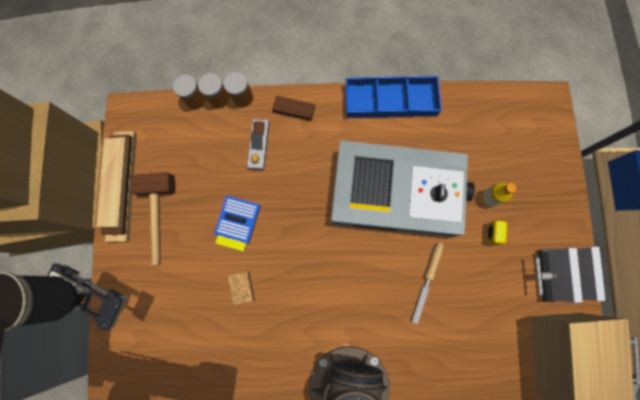

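```bash
python3 - <<'E'
import cv2,numpy as np
t=cv2.imread("pics/top0.png"); s=cv2.imread("pics/scene0.png")
def z(im,x,y,w,h,k,n): cv2.imwrite("pics/"+n,cv2.resize(im[y:y+h,x:x+w],None,fx=k,fy=k,interpolation=cv2.INTER_CUBIC))
z(t,320,130,160,115,5,"zt_m.png"); z(s,215,200,160,150,4,"zs_m.png")
a=cv2.resize(t[185:260,205:275],None,fx=5,fy=5,interpolation=cv2.INTER_CUBIC);b=cv2.resize(s[145:220,325:395],None,fx=5,fy=5,interpolation=cv2.INTER_CUBIC)
cv2.imwrite("pics/z_f.png",np.hstack([a,b]))
E
```

```text
(no output)
```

View pics/zt_m.png

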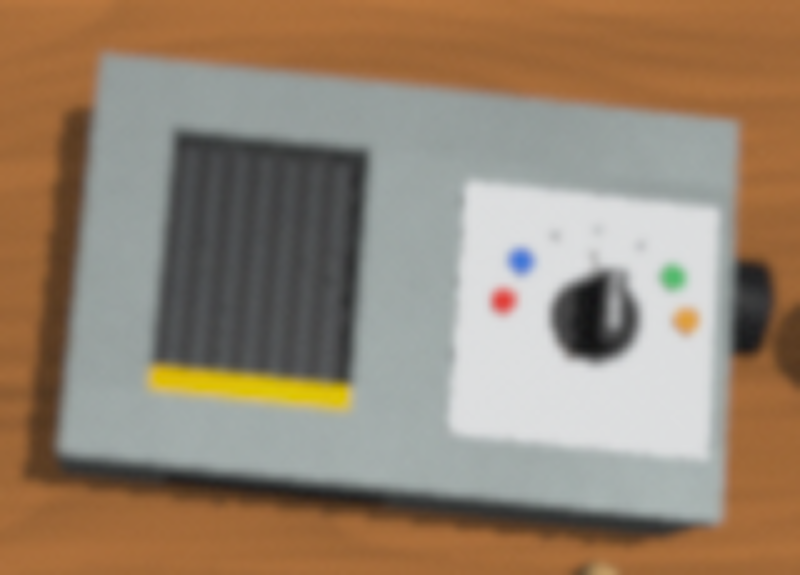

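View pics/zs_m.png

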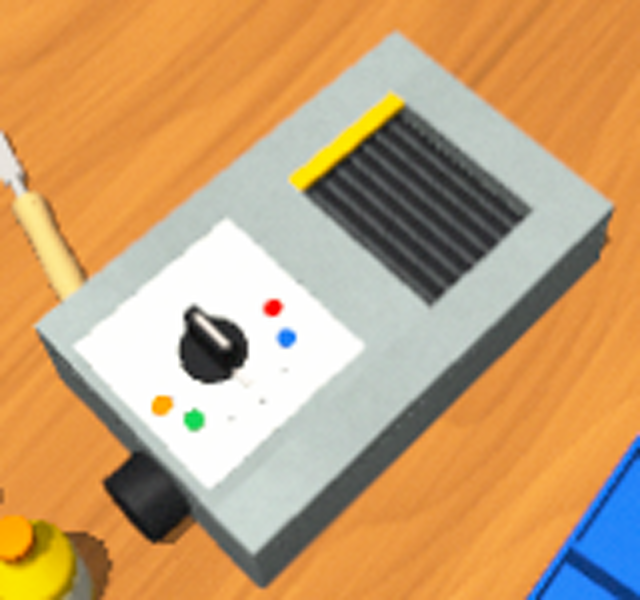

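View pics/z_f.png

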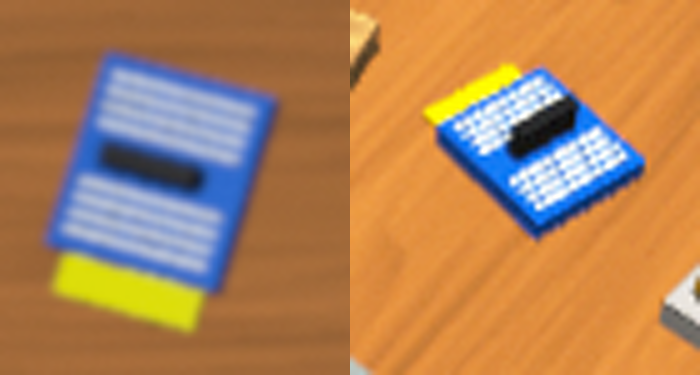

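```bash
cat > h.py <<'E'
import cv2,numpy as np
from scipy.spatial.transform import Rotation as R
from scipy.optimize import least_squares
CAM={"scene":dict(fovy=56.78119231442959,c=(319.70929643114533,207.15994682427507),k=-0.07723028,p=[0.91834332,-0.55389166,1.09652721],a=[-2.50946858,-0.01807276,0.63436468]),
"top":dict(fovy=55.33523193975472,c=(327.95730240439474,203.77299484000025),k=-0.09342125,p=[0.3299657,0.04348997,1.16515193],a=[-2.96193507,0.00782449,-1.59761231])}
def proj(n,P):
    C=CAM[n]; Rc=R.from_euler('xyz',C['a']).as_matrix(); f=200/np.tan(np.radians(C['fovy']/2))
    K=np.array([[f,0,C['c'][0]],[0,f,C['c'][1]],[0,0,1]])
    Q=(np.atleast_2d(P)-C['p'])@Rc
    return cv2.projectPoints(Q,np.zeros(3),np.zeros(3),K,np.array([C['k'],0,0,0,0.]))[0][:,0]
def T(pose,P):
    x,y,w=pose; P=np.atleast_2d(P)/1000.; c,s=np.cos(w),np.sin(w)
    return np.c_[x+c*P[:,0]-s*P[:,1],y+s*P[:,0]+c*P[:,1],P[:,2]]
def fit(obs,x0):
    def r(p): return np.concatenate([(proj(n,T(p[:3],[P]))[0]-u) for n,P,u in obs]) 
    s=least_squares(lambda p:r(p),x0,loss='soft_l1'); return s.x,r(s.x).reshape(-1,2)
E
python3 - <<'E'
from h import *
def px(l,ox,oy,k): return [(n,P,np.array([(u+.5)/k-.5+ox,(v+.5)/k-.5+oy])) for n,P,(u,v) in l]
mt=px([("top",(120,190,92),(101,52)),("top",(120,-190,92),(741,120)),("top",(-120,-190,92),(722,524)),("top",(-120,190,92),(58,458)),
("top",(78,143,92),(176,130)),("top",(78,27,92),(368,150)),("top",(-78,27,92),(349,410)),("top",(-78,143,92),(148,388))],320,130,5)
ms=px([("scene",(-120,190,92),(397,30)),("scene",(120,190,92),(613,206)),("scene",(120,-190,92),(262,556)),("scene",(-120,-190,92),(36,328)),
("scene",(-78,143,92),(391,93)),("scene",(-78,27,92),(290,182)),("scene",(78,143,92),(532,210)),("scene",(78,27,92),(433,305))],215,200,4)
for o in (mt,ms,mt+ms):
    x,r=fit(o,[.57,-.163,-.07]); print(x); print(r.round(1).tolist())
M=x
ft=px([("top",(75,55,22),(108,52)),("top",(75,-55,22),(278,98)),("top",(-49,55,22),(48,245)),("top",(-49,-55,22),(217,293)),("top",(-75,45,7),(52,293)),("top",(-75,-45,7),(196,330))],205,185,5)
fs=px([("scene",(-49,55,22),(545-350,68)),("scene",(-49,-55,22),(438-350,135)),("scene",(75,55,22),(643-350,160)),("scene",(75,-55,22),(538-350,222)),("scene",(-75,45,7),(515-350,65)),("scene",(-75,-45,7),(424-350,112))],325,145,5)
for o in (ft,fs,ft+fs):
    x,r=fit(o,[.49,.33,-.3]); print(x); print(r.round(1).tolist())
for n,ox,oy,k in (("top",320,130,5),("scene",215,200,4)):
  q=lambda P:((proj(n,T(M,P))-[ox,oy]+.5)*k-.5).round().tolist()
  print(n,"axis top",q([(-10,-110,134)]),"disc",q([(-10,-110,99)]))
  for a in (-1.466,-.977,-.489,0,.489,.977,1.466):
    c,s=np.cos(a),np.sin(a); print(a,"mark",q([(-10+54*c,-110+54*s,92)]),"tip",q([(-10+40*c,-110+40*s,96)]),"bar",q([(-10+22*c,-110+22*s,134),(-10-22*c,-110-22*s,134)]))
E
```

```text
[ 0.57035245 -0.16581719 -0.1345145 ]
[[0.1, 0.3], [-0.5, 0.2], [-0.0, -0.1], [0.1, -0.8], [-0.4, -0.2], [0.6, -0.1], [0.3, 0.2], [0.0, 0.4]]
[ 0.57502537 -0.16663069 -0.12495317]
[[-0.5, -0.0], [0.8, -0.7], [-1.0, 0.5], [-0.2, 0.2], [0.2, -0.2], [-0.4, -0.4], [1.0, -0.3], [0.2, 0.5]]
[ 0.57231663 -0.16621427 -0.13112497]
[[0.0, -0.2], [-0.6, -0.6], [0.2, -1.1], [0.3, -1.3], [-0.4, -0.7], [0.6, -0.7], [0.4, -0.4], [0.2, -0.1], [-0.7, -0.4], [0.3, -0.8], [-2.1, -0.4], [-0.8, -0.9], [-0.1, -0.7], [-0.8, -1.0], [0.5, -0.6], [-0.5, 0.1]]
[ 0.4866898   0.32893283 -0.29281236]
[[0.0, -0.1], [-0.2, -0.1], [-0.3, -0.1], [0.1, 0.0], [0.8, -0.1], [-0.3, 0.4]]
[ 0.492152    0.32765655 -0.30797032]
[[-0.2, -0.3], [-0.3, -2.0], [0.9, 0.4], [0.1, 0.8], [-0.6, 0.0], [0.2, 0.0]]
[ 0.48830488  0.32891022 -0.29687823]
[[0.2, -0.6], [-0.1, -0.5], [-0.3, -0.7], [0.0, -0.5], [0.8, -0.7], [-0.4, -0.1], [-1.0, -1.0], [-1.0, -2.5], [0.3, -0.4], [-0.3, 0.1], [-1.4, -0.6], [-0.5, -0.4]]
top axis top [[616.0, 301.0]] disc [[598.0, 314.0]]
-1.466 mark [[687.0, 316.0]] tip [[665.0, 315.0]] bar [[655.0, 301.0], [
[... 483 characters left out ...]
 301.0]] bar [[577.0, 293.0], [654.0, 309.0]]
scene axis top [[208.0, 326.0]] disc [[213.0, 346.0]]
-1.466 mark [[162.0, 405.0]] tip [[175.0, 389.0]] bar [[186.0, 348.0], [229.0, 304.0]]
-0.977 mark [[195.0, 420.0]] tip [[199.0, 399.0]] bar [[200.0, 354.0], [215.0, 298.0]]
-0.489 mark [[232.0, 418.0]] tip [[226.0, 398.0]] bar [[215.0, 354.0], [200.0, 299.0]]
0 mark [[264.0, 400.0]] tip [[250.0, 385.0]] bar [[229.0, 346.0], [187.0, 306.0]]
0.489 mark [[284.0, 370.0]] tip [[265.0, 363.0]] bar [[237.0, 334.0], [178.0, 318.0]]
0.977 mark [[287.0, 337.0]] tip [[267.0, 338.0]] bar [[239.0, 320.0], [177.0, 332.0]]
1.466 mark [[273.0, 307.0]] tip [[257.0, 316.0]] bar [[233.0, 308.0], [182.0, 344.0]]
```

Request:
{"name": "move_arm", "arguments": {
  "jaw": [0,0,0,0,0],
  "offset": [
    [0,0,0],
    [0.03,0.012,0.041],
    [0.03,0.012,0.041],
    [0.03,0.012,0.041],
    [0.03,0.012,0.041]
  ],
  "roll": [-0.144,0,0,0,0],
  "grip_force": 14
}}

```text
t: 1.92
eef_pos: [0.4105, 0.4465, 0.1784]
ee_rot: [-1.571, 0.001, -1.867]
force: [1.8, 0.4, 0.2]
width: 0.0872
```

```bash
cat > go.py <<'E'
import sys,numpy as np
from station import arm
from scipy.spatial.transform import Rotation as R
def go(x,y,z,yaw=None):
    s=arm.get_state(); p=s['eef_pos']; Rm=R.from_euler('xyz',s['ee_rot']).as_matrix()
    d=Rm.T@(np.array([x,y,z])-p)
    print("t",round(s['t'],2),"pos",p.round(4),"rot",s['ee_rot'].round(4),"F",s['force'].round(1),"w",round(s['width'],4),"q",s['q'].round(2))
    print("tool delta",d.round(4),"norm",round(np.linalg.norm(d),4), "roll", None if yaw is None else round(-(yaw-s['ee_rot'][2]),4))
if __name__=="__main__": go(*map(float,sys.argv[1:]))
E
python3 go.py .502 .326 .12 -1.868
```

```text
t 1.93 pos [0.4105 0.4465 0.1784] rot [-1.5706e+00  5.0000e-04 -1.8672e+00] F [1.8 0.4 0.2] w 0.0872 q [ 1.15  0.28 -0.21  0.   -1.08  0.13]
tool delta [0.0886 0.0584 0.1227] norm 0.1622 roll 0.0008
```

Request:
{"name": "move_arm", "arguments": {
  "jaw": [0,0,0,0,0],
  "offset": [
    [0.03,0.02,0.041],
    [0.03,0.02,0.041],
    [0.0285,0.018,0.0405],
    [0,0,0],
    [0,0,0]
  ],
  "roll": [0,0,0,0,0]
}}

```text
t: 2.55
eef_pos: [0.5013, 0.3273, 0.1207]
ee_rot: [-1.571, 0.0, -1.868]
force: [0.5, 0.1, 0.3]
width: 0.0875
```

```bash
python3 go.py .502 .326 .028 -1.868;python3 - <<'E'
from station import arm
import cv2,numpy as np
from h import *
for n,ox,oy in (("scene",325,145),("top",205,185)):
    f=arm.grab_frame(n); cv2.imwrite(f"pics/{n}1.png",f["pixels"])
s=cv2.imread("pics/scene1.png")[110:230,290:410];t=cv2.imread("pics/top1.png")[165:285,180:300]
cv2.imwrite("pics/z1.png",np.hstack([cv2.resize(i,None,fx=3.3,fy=3.3,interpolation=cv2.INTER_CUBIC) for i in (s,t)]))
E
```

```text
t 2.55 pos [0.5013 0.3273 0.1207] rot [-1.5706e+00  2.0000e-04 -1.8684e+00] F [0.5 0.1 0.3] w 0.0875 q [ 0.9   0.32 -0.3   0.   -0.95  0.37]
tool delta [0.001  0.0927 0.001 ] norm 0.0927 roll -0.0004
```

View pics/z1.png

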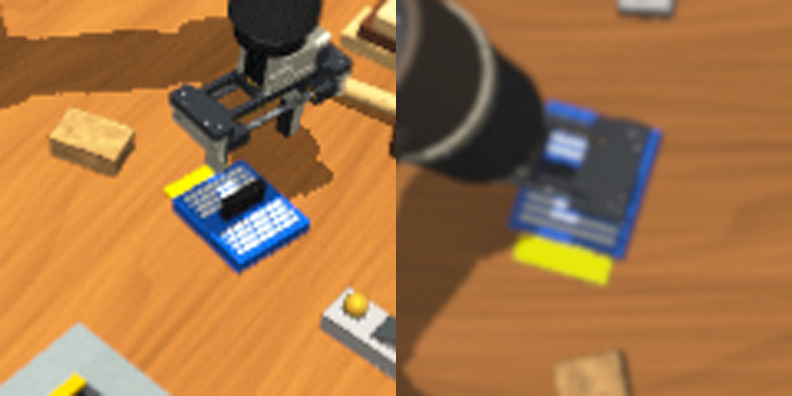

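Request:
{"name": "move_arm", "arguments": {
  "jaw": [0,0,0,0],
  "offset": [
    [0.001,0.03,0.001],
    [0,0.03,0],
    [0,0,0],
    [0,0,0]
  ],
  "roll": [0,0,0,0]
}}

```text
t: 3.15
eef_pos: [0.502, 0.3272, 0.0618]
ee_rot: [-1.57, 0.001, -1.866]
force: [-0.3, -0.7, 0.9]
width: 0.0877
```

```bash
python3 go.py .502 .326 .028 -1.868;python3 - <<'E'
from station import arm
import cv2,numpy as np
for n in ("scene",):
    f=arm.grab_frame(n); cv2.imwrite(f"pics/{n}2.png",f["pixels"])
s=cv2.imread("pics/scene2.png")[130:215,310:410]
cv2.imwrite("pics/z2.png",cv2.resize(s,None,fx=7,fy=7,interpolation=cv2.INTER_CUBIC))
E
```

```text
t 3.15 pos [0.502  0.3272 0.0618] rot [-1.5699e+00  1.2000e-03 -1.8661e+00] F [-0.3 -0.7  0.9] w 0.0877 q [ 0.9   0.39 -0.36  0.   -0.82  0.37]
tool delta [0.0012 0.0338 0.0003] norm 0.0339 roll 0.0019
```

View pics/z2.png

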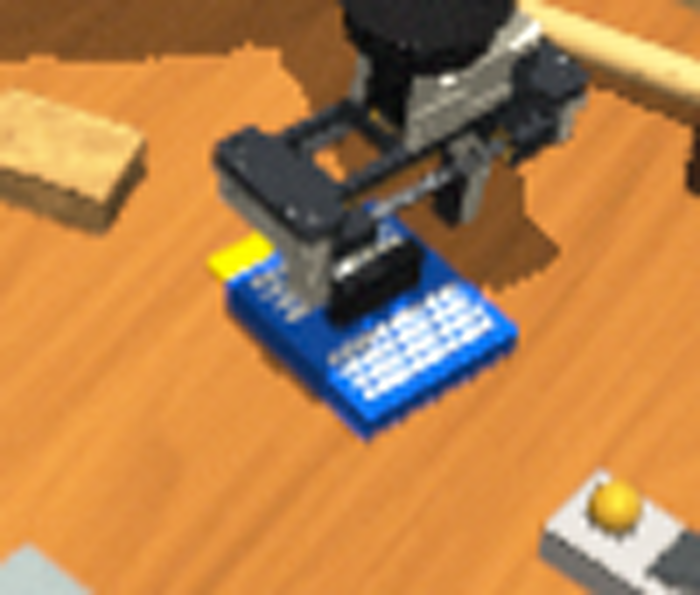

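```bash
python3 - <<'E'
from h import *
p=np.array([.502,.3272,.0618]); w=-1.868; X=np.array([np.cos(w),np.sin(w),0]);Z=np.array([-np.sin(w),np.cos(w),0])
q=lambda n,P:((proj(n,P)-[310,130]+.5)*7-.5).round().tolist()
print("finger tip corners (inner-,inner+,outer-,outer+)",q("scene",[p+a*X+b*Z for a in(.044,.065) for b in (-.0095,.0095)]))
F=(.4885,.3289,-.297)
for F in ((.4885,.3289,-.297),(.4921,.3277,-.3)):
  print("rib near top",q("scene",T(F,[(6,-30,54),(20,-30,54),(6,30,54),(20,30,54)])), "base",q("scene",T(F,[(6,-30,22),(20,-30,22)])),"blue",q("scene",T(F,[(75,-55,22),(75,-55,0),(75,55,22)])))
E
```

```text
finger tip corners (inner-,inner+,outer-,outer+) [[307.0, 276.0], [330.0, 297.0], [277.0, 293.0], [300.0, 315.0]]
rib near top [[325.0, 278.0], [342.0, 294.0], [408.0, 231.0], [425.0, 247.0]] base [[320.0, 318.0], [336.0, 333.0]] blue [[366.0, 417.0], [362.0, 443.0], [518.0, 327.0]]
rib near top [[329.0, 283.0], [346.0, 299.0], [413.0, 236.0], [430.0, 251.0]] base [[324.0, 322.0], [340.0, 337.0]] blue [[370.0, 422.0], [366.0, 447.0], [522.0, 331.0]]
```

Request:
{"name": "move_arm", "arguments": {
  "jaw": [0,0,0.25,0.5,0.5],
  "offset": [
    [0.001,0.02,0.0005],
    [0.0005,0.0135,0],
    [0,0,0],
    [0,0,0],
    [0,0,0]
  ],
  "roll": [0,0,0,0,0]
}}

```text
t: 3.82
eef_pos: [0.5021, 0.3249, 0.0278]
ee_rot: [-1.57, 0.001, -1.867]
force: [0.4, 2.5, 0.8]
width: 0.063
```

```bash
python3 go.py .502 .326 .028 -1.868
```

```text
t 3.83 pos [0.5021 0.3249 0.0278] rot [-1.5702e+00  1.1000e-03 -1.8674e+00] F [0.4 2.5 0.8] w 0.063 q [ 0.9   0.43 -0.39  0.   -0.75  0.37]
tool delta [-0.0011 -0.0002 -0.0004] norm 0.0012 roll 0.0006
```

Request:
{"name": "move_arm", "arguments": {
  "jaw": [0.6,0.6,0.6,0.6,0.6],
  "offset": [
    [0,0,0],
    [0,0,0],
    [0,0,0],
    [0,-0.005,0],
    [0,-0.02,0]
  ],
  "roll": [0,0,0,0,0]
}}

```text
t: 4.45
eef_pos: [0.5001, 0.3228, 0.0504]
ee_rot: [-1.573, -0.005, -1.868]
force: [0.0, 0.3, -2.9]
width: 0.0597
```

```bash
python3 go.py .502 .326 .028 -1.868
```

```text
t 4.45 pos [0.5001 0.3228 0.0504] rot [-1.5733 -0.0046 -1.8683] F [ 0.   0.3 -2.9] w 0.0597 q [ 0.9   0.4  -0.37 -0.   -0.8   0.37]
tool delta [-0.0037  0.0224  0.0009] norm 0.0227 roll -0.0003
```

Request:
{"name": "move_arm", "arguments": {
  "jaw": [0.6,0.6,0.6,0.6,0.6],
  "offset": [
    [0,-0.04,0],
    [0,-0.05,0],
    [0,-0.05,0],
    [0,0,0],
    [0,0,0]
  ],
  "roll": [0,0,-0.083,-0.083,0]
}}

```text
t: 5.08
eef_pos: [0.5009, 0.3238, 0.1916]
ee_rot: [-1.572, -0.001, -1.703]
force: [0.3, 0.1, -4.7]
width: 0.0599
```

```bash
python3 go.py .613 -.086 .19 -1.702
```

```text
t 5.08 pos [0.5009 0.3238 0.1916] rot [-1.5722e+00 -8.0000e-04 -1.7026e+00] F [ 0.3  0.1 -4.7] w 0.0599 q [ 0.9   0.26 -0.22 -0.   -1.1   0.54]
tool delta [0.3915 0.0017 0.165 ] norm 0.4248 roll -0.0006
```

Request:
{"name": "move_arm", "arguments": {
  "jaw": [0.6,0.6,0.6,0.6,0.6],
  "offset": [
    [0.025,0,0.01],
    [0.04,0,0.017],
    [0.045,0,0.019],
    [0.045,0,0.019],
    [0.045,0,0.019]
  ],
  "roll": [0,0,0,0,0]
}}

```text
t: 5.7
eef_pos: [0.558, 0.1132, 0.1905]
ee_rot: [-1.574, -0.002, -1.704]
force: [0.6, -0.2, -3.7]
width: 0.0598
```

Request:
{"name": "move_arm", "arguments": {
  "jaw": [0.6,0.6,0.6,0.6,0.6],
  "offset": [
    [0.045,0,0.019],
    [0.045,0,0.019],
    [0.045,0,0.019],
    [0.035,0,0.015],
    [0.02,0,0.009]
  ],
  "roll": [0,0,0,0,0]
}}

```text
t: 6.32
eef_pos: [0.6135, -0.0857, 0.1902]
ee_rot: [-1.574, -0.001, -1.705]
force: [0.3, 0.1, -3.7]
width: 0.06
```

Request:
{"name": "move_arm", "arguments": {
  "jaw": [0.6,0.6],
  "offset": [
    [0,0,0],
    [0,0,0]
  ],
  "roll": [0,0]
}}

```text
t: 6.58
eef_pos: [0.6139, -0.0833, 0.1913]
ee_rot: [-1.572, -0.0, -1.702]
force: [0.1, 0.5, -3.5]
width: 0.0599
```

```bash
python3 go.py .613 -.086 .19 -1.702;python3 - <<'E'
from station import arm
import cv2,numpy as np
for n in ("scene","top"):
    f=arm.grab_frame(n); cv2.imwrite(f"pics/{n}3.png",f["pixels"])
s=cv2.imread("pics/scene3.png")[180:330,230:390]
cv2.imwrite("pics/z3.png",cv2.resize(s,None,fx=5,fy=5,interpolation=cv2.INTER_CUBIC)[:600])
s=cv2.imread("pics/top3.png")[120:240,320:480]
cv2.imwrite("pics/z3t.png",cv2.resize(s,None,fx=5,fy=5,interpolation=cv2.INTER_CUBIC))
E
```

```text
t 6.58 pos [ 0.6139 -0.0833  0.1913] rot [-1.5723e+00 -1.0000e-04 -1.7023e+00] F [ 0.1  0.5 -3.5] w 0.0599 q [ 0.18  0.29 -0.17 -0.   -1.11  1.26]
tool delta [ 0.0028  0.0013 -0.0005] norm 0.0031 roll -0.0003
```

View pics/z3.png

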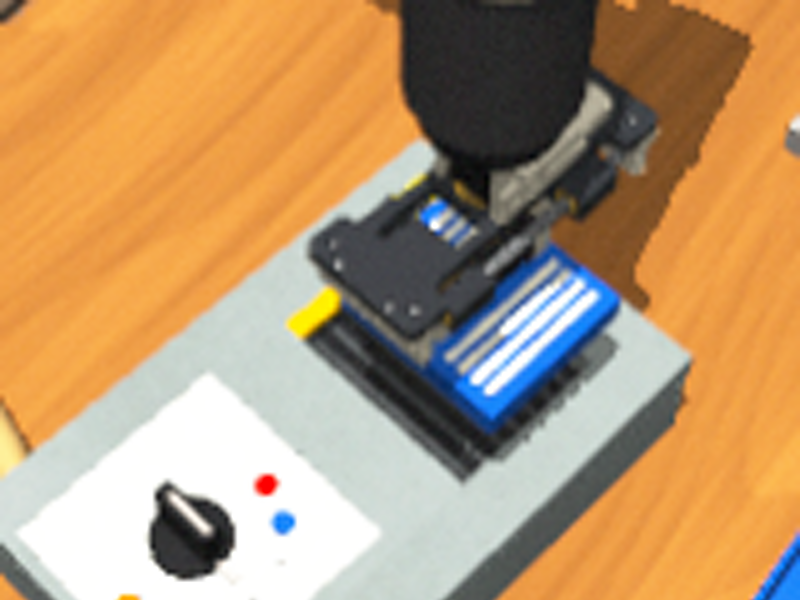

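View pics/z3t.png

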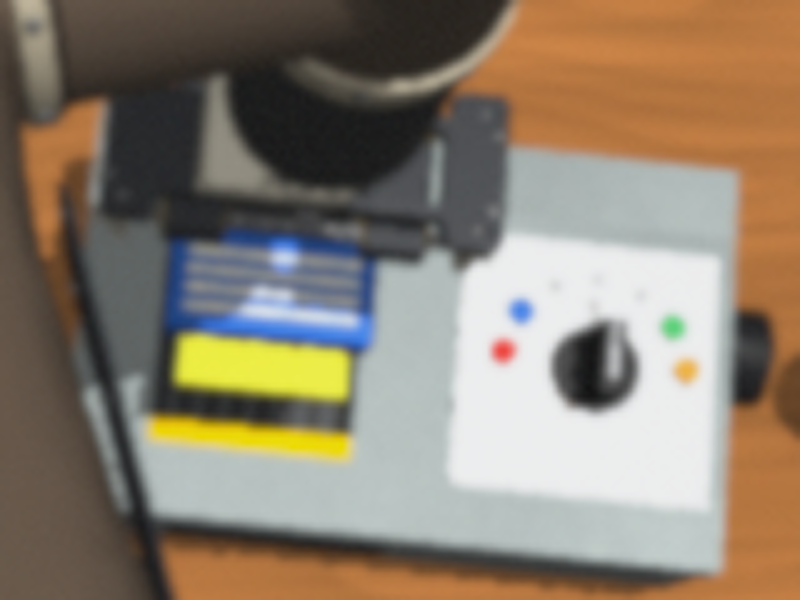

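```bash
cat > rel.py <<'E'
from h import *
Mt=np.array([0.57035,-0.16582,-0.1345]); Ms=np.array([0.57503,-0.16663,-0.1250]); Mj=(Mt+Ms)/2
def rel(M,F):
    d=F[:2]-M[:2]; c,s=np.cos(M[2]),np.sin(M[2]); return np.round([1e3*(c*d[0]+s*d[1]),1e3*(-s*d[0]+c*d[1]),F[2]-M[2]],3)
E
python3 - <<'E'
from rel import *
z0=(.1913-.0278)*1000
def px(l,ox,oy,k): return [(n,(P[0],P[1],P[2]+z0),np.array([(u+.5)/k-.5+ox,(v+.5)/k-.5+oy])) for n,P,(u,v) in l]
a=px([("top",(-75,45,0),(173,388)),("top",(-75,-45,0),(349,401)),("top",(-49,-55,22),(375,325))],320,120,5)
b=px([("scene",(75,-55,22),(490,402)),("scene",(75,-55,0),(493,428)),("scene",(75,55,22),(610,290)),("scene",(75,55,0),(620,308))],230,180,5)
c=.6139,-.0833; 
for o,M in ((a,Mt),(b,Ms)):
    x,r=fit(o,[.6,-.085,-.131]); print(x,r.round(1).tolist(),rel(M,x))
    print("nominal from TCP",rel(M,np.array([c[0]-.013*np.cos(-.1315),c[1]-.013*np.sin(-.1315),-.1315])))
E
```

```text
[ 0.60045424 -0.07661793 -0.052001  ] [[1.3, -0.0], [-0.3, -1.8], [-0.5, 2.2]] [1.7871e+01 9.2433e+01 8.2000e-02]
nominal from TCP [1.9091e+01 8.7576e+01 3.0000e-03]
[ 0.59662772 -0.07793374 -0.13467485] [[0.1, 1.3], [-0.8, -0.2], [2.2, -0.5], [-0.5, -0.2]] [ 1.0371e+01  9.0697e+01 -1.0000e-02]
nominal from TCP [ 1.5178e+01  8.7610e+01 -7.0000e-03]
```

```bash
python3 - <<'E'
import cv2,numpy as np
s=cv2.imread("pics/scene3.png")[222:272,310:360];t=cv2.imread("pics/top3.png")[164:214,347:397]
cv2.imwrite("pics/z3b.png",np.hstack([cv2.resize(i,None,fx=8,fy=8,interpolation=cv2.INTER_CUBIC) for i in (s,t)]))
E
```

```text
(no output)
```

View pics/z3b.png

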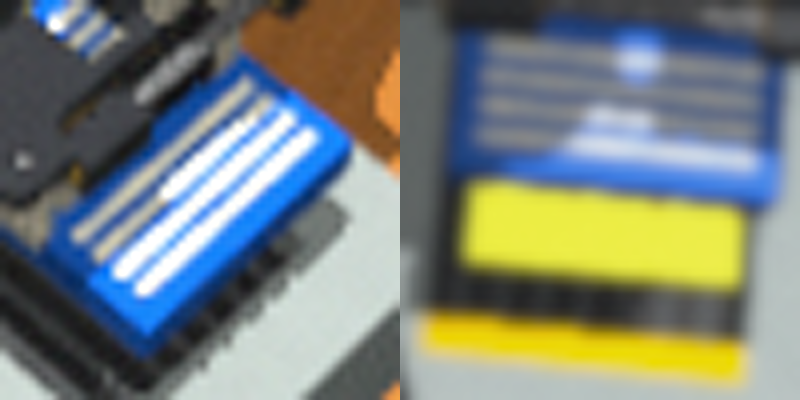

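```bash
cat > held.py <<'E'
from rel import *
def held(obs,tcp,n,M,yaw,fixyaw=True,zg=.0278):
    # obs: (P mm, uv). params: dx along cassette, dy, pitch(heel up +)
    tcp=np.array(tcp)
    def W(p,P):
        P=np.atleast_2d(P)/1000. - [.013,0,.0463]
        q=np.c_[P[:,0]+p[0],P[:,1]+p[1],P[:,2]]
        Rm=R.from_euler('z',yaw+(p[3] if len(p)>3 else 0)).as_matrix()@R.from_euler('y',-p[2]).as_matrix()
        return tcp+[0,0,.0463-zg]+q@Rm.T
    r=lambda p:np.concatenate([proj(n,W(p,P))[0]-u for P,u in obs])
    s=least_squares(r,[0,0,0]+([] if fixyaw else [0]))
    tip=W(s.x,(-75,0,0))[0];heel=W(s.x,(75,0,0))[0]
    print(n,"dx,dy mm,pitch deg",(s.x[:2]*1e3).round(1),np.degrees(s.x[2:]).round(1),"res",r(s.x).reshape(-1,2).round(1).tolist())
    for k,v in (("tip",tip),("heel",heel)): print("  ",k,rel(M,np.r_[v[:2],0])[:2],"z",(v[2]*1e3).round(1))
    return s.x
E
python3 - <<'E'
from held import *
k=8
a=[(P,np.array([(u+.5)/k-.5+347,(v+.5)/k-.5+164])) for P,(u,v) in [((-75,45,0),(62,266)),((-75,-45,0),(340,288)),((-49,45,7),(70,180)),((-49,-45,7),(342,207)),((-49,-55,0),(375,204))]]
b=[(P,np.array([(u+.5)/k-.5+310,(v+.5)/k-.5+222])) for P,(u,v) in [((75,-55,22),(148,332)),((75,-55,0),(140,355)),((75,55,22),(350,135)),((75,55,0),(348,160))]]
for fy in (True,False):
  held(a,(.6139,-.0833,.1913),"top",Mt,-.1315,fy)
  held(b,(.6139,-.0833,.1913),"scene",Ms,-.1315,fy)
E
```

```text
top dx,dy mm,pitch deg [-0.1  1.1] [-3.1] res [[0.5, -0.9], [-0.6, -0.2], [0.6, -0.2], [0.2, -0.1], [-0.6, 1.3]]
   tip [-58.346  88.431] z 168.3
   heel [91.433 88.88 ] z 160.2
scene dx,dy mm,pitch deg [-1.2  1.8] [-4.5] res [[-0.2, -0.4], [0.1, 0.0], [0.5, -0.0], [-0.4, 0.4]]
   tip [-64.344  89.935] z 170.6
   heel [85.195 88.963] z 158.9
top dx,dy mm,pitch deg [0.8 3.6] [-6.   1.7] res [[0.6, -0.3], [-0.3, -0.5], [0.3, 0.4], [0.1, -0.5], [-0.7, 1.0]]
   tip [-59.567  88.319] z 172.9
   heel [89.534 93.083] z 157.2
scene dx,dy mm,pitch deg [-1.2  1.2] [-4.4  0.5] res [[-0.1, -0.3], [0.2, 0.1], [0.4, -0.1], [-0.5, 0.3]]
   tip [-64.327  88.525] z 170.4
   heel [85.24  88.904] z 159.0
```

```bash
python3 - <<'E'
import cv2,numpy as np
t=cv2.imread("pics/top0.png");s=cv2.imread("pics/scene0.png")
cv2.imwrite("pics/lt.png",cv2.resize(t[150:220,340:400],None,fx=8,fy=8,interpolation=cv2.INTER_LINEAR))
cv2.imwrite("pics/ls.png",cv2.resize(s[218:280,280:352],None,fx=9,fy=9,interpolation=cv2.INTER_LINEAR))
E
```

```text
(no output)
```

View pics/lt.png

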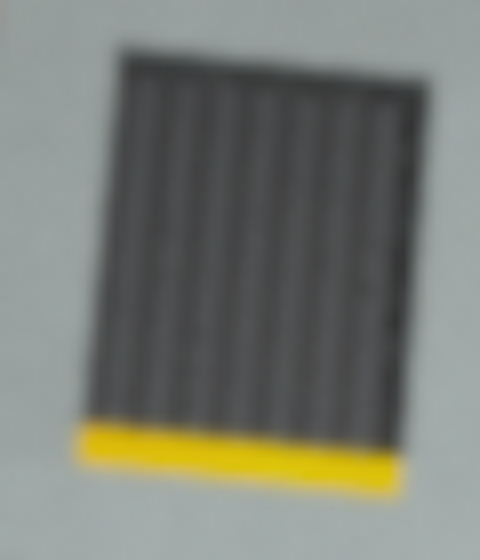

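View pics/ls.png

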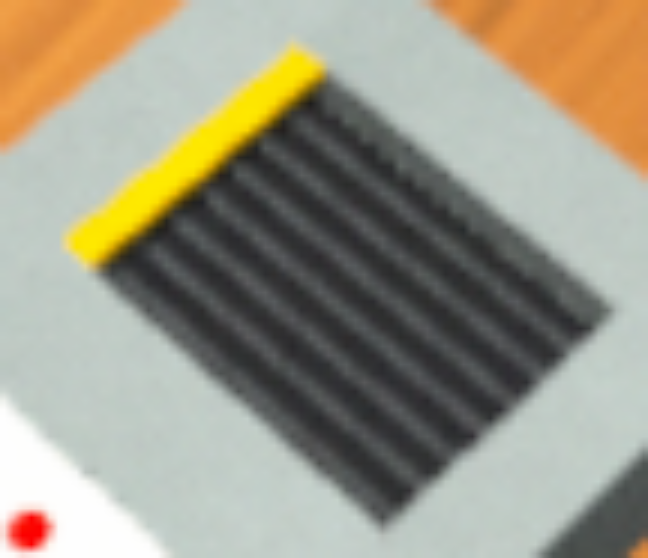

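```bash
python3 - <<'E'
from h import *
def px(n,l,ox,oy,k): return [(n,P,np.array([(u+.5)/k-.5+ox,(v+.5)/k-.5+oy])) for P,(u,v) in l]
A=px("top",[((78,143,92),(120,45)),((78,27,92),(430,80)),((-64,27,92),(403,453)),((-78,27,92),(402,498)),((-64,143,92),(82,422)),((-78,143,92),(76,467))],340,150,8)
B=px("scene",[((-78,143,92),(296,43)),((-64,143,92),(327,70)),((-64,27,92),(98,268)),((-78,27,92),(65,240)),((78,143,92),(613,308)),((78,27,92),(384,527))],280,218,9)
for o in (A,B,A+B):
    x,r=fit(o,[.57,-.163,-.13]); print(x.round(4),r.round(1).tolist()); print("  lip",T(x,[(-64,85,92),(0,85,92)]).round(4))
E
```

```text
[ 0.5712 -0.1657 -0.1319] [[-0.3, 0.1], [0.3, -0.3], [0.1, 0.6], [-0.1, -0.2], [-0.1, 0.3], [0.2, -0.5]]
  lip [[ 0.5189 -0.073   0.092 ]
 [ 0.5823 -0.0815  0.092 ]]
[ 0.5731 -0.1666 -0.1358] [[0.2, 0.1], [-0.2, -0.3], [-0.8, -0.3], [-0.2, 0.1], [0.7, 0.2], [0.2, 0.2]]
  lip [[ 0.5212 -0.0737  0.092 ]
 [ 0.5846 -0.0823  0.092 ]]
[ 0.572  -0.166  -0.1339] [[-0.2, -0.3], [0.5, -0.6], [0.2, 0.3], [-0.1, -0.5], [-0.1, -0.1], [0.2, -0.9], [-0.1, -0.2], [-0.5, -0.6], [-1.0, -0.6], [-0.4, -0.2], [0.5, -0.2], [0.1, -0.2]]
  lip [[ 0.5199 -0.0733  0.092 ]
 [ 0.5834 -0.0818  0.092 ]]
```

```bash
python3 go.py .616 -.087 .150 -1.704
```

```text
t 6.67 pos [ 0.6142 -0.0828  0.1918] rot [-1.5713e+00  1.0000e-04 -1.7010e+00] F [ 0.4  0.9 -3.3] w 0.0601 q [ 0.18  0.29 -0.16 -0.   -1.11  1.26]
tool delta [0.0039 0.0418 0.0024] norm 0.0421 roll 0.003
```

Request:
{"name": "move_arm", "arguments": {
  "jaw": [0.6,0.6,0.6,0.6,0.6],
  "offset": [
    [0.004,0.012,0.0025],
    [0,0.015,0],
    [0,0.015,0],
    [0,0,0],
    [0,0,0]
  ],
  "roll": [0.003,0,0,0,0]
}}

```text
t: 7.3
eef_pos: [0.6166, -0.0881, 0.1501]
ee_rot: [-1.571, -0.0, -1.704]
force: [0.0, -0.5, -2.8]
width: 0.0597
```

```bash
python3 go.py .616 -.087 .122 -1.704;python3 - <<'E'
from station import arm
import cv2,numpy as np
for n in ("scene","top"):
    f=arm.grab_frame(n); cv2.imwrite(f"pics/{n}4.png",f["pixels"])
s=cv2.imread("pics/scene4.png")[222:282,300:360];t=cv2.imread("pics/top4.png")[154:214,342:402]
cv2.imwrite("pics/z4.png",np.hstack([cv2.resize(i,None,fx=6.6,fy=6.6,interpolation=cv2.INTER_CUBIC) for i in (s,t)]))
E
```

```text
t 7.3 pos [ 0.6166 -0.0881  0.1501] rot [-1.5707e+00 -3.0000e-04 -1.7044e+00] F [ 0.  -0.5 -2.8] w 0.0597 q [ 0.17  0.33 -0.21  0.   -1.03  1.27]
tool delta [-0.001   0.0281 -0.0007] norm 0.0282 roll -0.0004
```

View pics/z4.png

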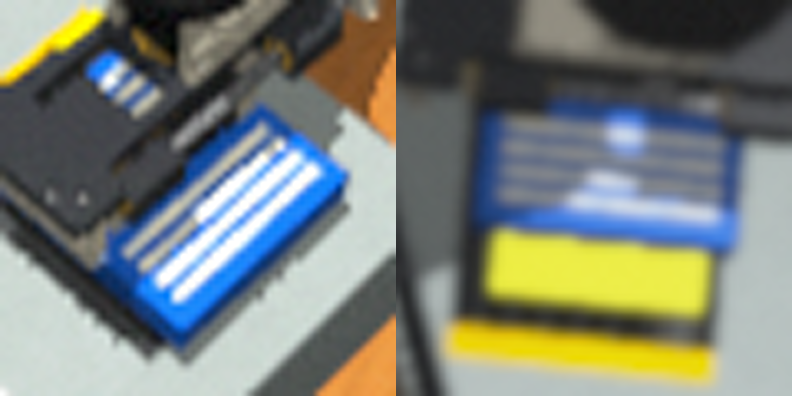

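```bash
sed -i 's/^Mt=.*/Mt=np.array([.5712,-.1657,-.1319]); Ms=np.array([.5731,-.1666,-.1358]); Mj=np.array([.572,-.166,-.133])/' rel.py; python3 - <<'E'
from held import *
k=6.6
a=[(P,np.array([(u+.5)/k-.5+342,(v+.5)/k-.5+154])) for P,(u,v) in [((-75,45,0),(90,298)),((-75,-45,0),(314,317)),((-49,45,7),(94,232)),((-49,-45,7),(319,253))]]
b=[(P,np.array([(u+.5)/k-.5+300,(v+.5)/k-.5+222])) for P,(u,v) in [((75,-55,22),(185,325)),((75,-55,0),(180,345)),((75,55,22),(347,168)),((75,55,0),(347,192))]]
for fy in (True,False):
  held(a,(.6166,-.0881,.1501),"top",Mt,-.1335,fy)
  held(b,(.6166,-.0881,.1501),"scene",Ms,-.1335,fy)
E
```

```text
top dx,dy mm,pitch deg [0.7 2.9] [-25.5] res [[0.2, -0.6], [-0.2, 0.0], [0.4, 0.2], [-0.5, 0.4]]
   tip [-63.966  86.004] z 164.4
   heel [71.408 85.788] z 99.8
scene dx,dy mm,pitch deg [-1.8  1.8] [-1.6] res [[-0.3, 0.0], [0.0, 0.3], [0.5, -0.1], [-0.3, -0.2]]
   tip [-58.603  85.278] z 124.8
   heel [91.338 85.623] z 120.6
top dx,dy mm,pitch deg [0.8 4.1] [-25.3   0.8] res [[0.3, -0.4], [-0.1, -0.2], [0.4, 0.4], [-0.5, 0.2]]
   tip [-63.898  85.789] z 164.0
   heel [71.701 87.407] z 99.9
scene dx,dy mm,pitch deg [-1.8  1.8] [-1.6 -0. ] res [[-0.3, 0.0], [0.0, 0.3], [0.5, -0.1], [-0.3, -0.2]]
   tip [-58.603  85.3  ] z 124.8
   heel [91.338 85.624] z 120.6
```

Request:
{"name": "move_arm", "arguments": {
  "jaw": [0.6,0.6,0.6,0.6,0.6],
  "offset": [
    [0,0.01,0],
    [0,0.01,0],
    [0,0.008,0],
    [0,0.004,0],
    [0,0.002,0]
  ],
  "roll": [0,0,0,0,0]
}}

```text
t: 8.02
eef_pos: [0.616, -0.0882, 0.1162]
ee_rot: [-1.571, -0.0, -1.705]
force: [-4.0, 1.1, 4.0]
width: 0.0596
```

```bash
python3 go.py .616 -.087 .114 -1.704;python3 - <<'E'
from station import arm
import cv2,numpy as np
for n in ("scene","top"):
    f=arm.grab_frame(n); cv2.imwrite(f"pics/{n}5.png",f["pixels"])
s=cv2.imread("pics/scene5.png")[222:282,300:360];t=cv2.imread("pics/top5.png")[154:214,342:402]
cv2.imwrite("pics/z5.png",np.hstack([cv2.resize(i,None,fx=6.6,fy=6.6,interpolation=cv2.INTER_CUBIC) for i in (s,t)]))
E
```

```text
t 8.03 pos [ 0.616  -0.0882  0.1162] rot [-1.5714e+00 -4.0000e-04 -1.7045e+00] F [-4.   1.1  4. ] w 0.0596 q [ 0.17  0.36 -0.25  0.   -0.96  1.27]
tool delta [-0.0012  0.0022 -0.0002] norm 0.0025 roll -0.0005
```

View pics/z5.png

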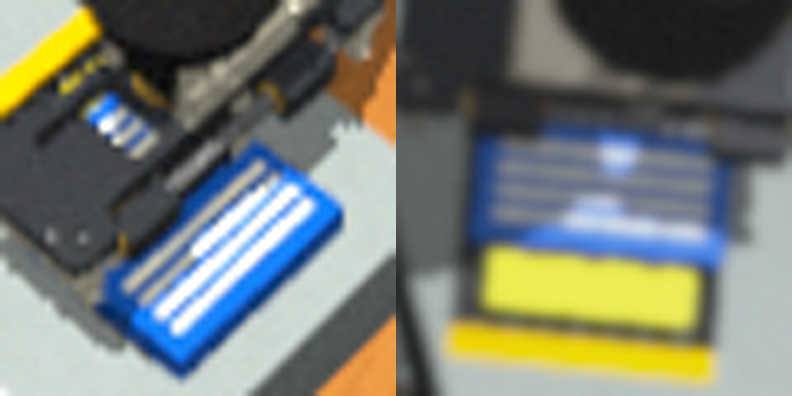

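Request:
{"name": "move_arm", "arguments": {
  "jaw": [0.6,0.6,0.6],
  "offset": [
    [0,0.0025,0],
    [0,0,0],
    [0,0,-0.003]
  ],
  "roll": [0,0,0]
}}

```text
t: 8.5
eef_pos: [0.6141, -0.0875, 0.1135]
ee_rot: [-1.569, 0.0, -1.705]
force: [-0.1, -0.3, -3.0]
width: 0.0597
```

```bash
python3 go.py .616 -.087 .114 -1.704;python3 - <<'E'
from station import arm
import cv2,numpy as np
for n in ("scene","top"):
    f=arm.grab_frame(n); cv2.imwrite(f"pics/{n}6.png",f["pixels"])
s=cv2.imread("pics/scene6.png")[222:282,300:360];t=cv2.imread("pics/top6.png")[154:214,342:402]
cv2.imwrite("pics/z6.png",np.hstack([cv2.resize(i,None,fx=6.6,fy=6.6,interpolation=cv2.INTER_CUBIC) for i in (s,t)]))
E
```

```text
t 8.5 pos [ 0.6141 -0.0875  0.1135] rot [-1.5694e+00  4.0000e-04 -1.7046e+00] F [-0.1 -0.3 -3. ] w 0.0597 q [ 0.17  0.36 -0.26  0.   -0.95  1.26]
tool delta [-0.0008 -0.0005  0.0018] norm 0.002 roll -0.0006
```

View pics/z6.png

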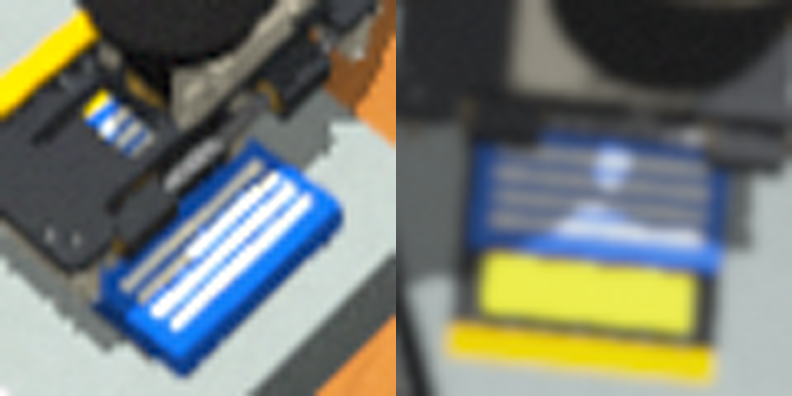

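Request:
{"name": "move_arm", "arguments": {
  "jaw": [0.6,0.6,0.6,0.6,0.6],
  "offset": [
    [0,0,-0.004],
    [0,0,-0.004],
    [0,0,-0.004],
    [0,0,-0.004],
    [0,0,0]
  ],
  "roll": [0,0,0,0,0]
}}

```text
t: 9.22
eef_pos: [0.5972, -0.0855, 0.1136]
ee_rot: [-1.571, 0.0, -1.705]
force: [-0.8, -0.1, -3.2]
width: 0.0602
```

```bash
python3 go.py .589 -.084 .114 -1.704;python3 - <<'E'
from station import arm
import cv2,numpy as np
for n in ("scene","top"):
    f=arm.grab_frame(n); cv2.imwrite(f"pics/{n}7.png",f["pixels"])
s=cv2.imread("pics/scene7.png")[222:282,300:360];t=cv2.imread("pics/top7.png")[154:214,342:402]
cv2.imwrite("pics/z7.png",np.hstack([cv2.resize(i,None,fx=6.6,fy=6.6,interpolation=cv2.INTER_CUBIC) for i in (s,t)]))
E
```

```text
t 9.22 pos [ 0.5972 -0.0855  0.1136] rot [-1.5708  0.     -1.7045] F [-0.8 -0.1 -3.2] w 0.0602 q [ 0.18  0.34 -0.3  -0.   -0.94  1.26]
tool delta [-0.0004 -0.0004 -0.0083] norm 0.0084 roll -0.0005
```

View pics/z7.png

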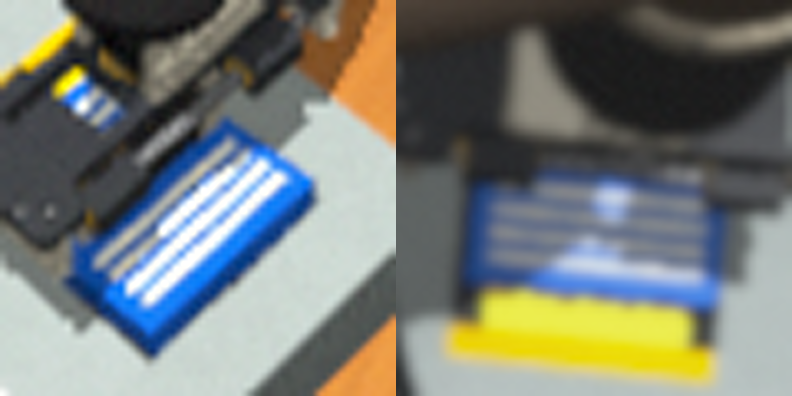

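Request:
{"name": "move_arm", "arguments": {
  "jaw": [0.6,0.6,0.6],
  "offset": [
    [0,0,-0.003],
    [0,0,-0.003],
    [0,0,0]
  ],
  "roll": [0,0,0]
}}

```text
t: 9.7
eef_pos: [0.5913, -0.0847, 0.1136]
ee_rot: [-1.571, 0.0, -1.705]
force: [-0.2, 0.5, -2.6]
width: 0.0599
```

```bash
python3 go.py .589 -.084 .114 -1.704;python3 - <<'E'
from station import arm
import cv2,numpy as np
for n in ("scene","top"):
    f=arm.grab_frame(n); cv2.imwrite(f"pics/{n}8.png",f["pixels"])
s=cv2.imread("pics/scene8.png")[222:282,300:360];t=cv2.imread("pics/top8.png")[154:214,342:402]
cv2.imwrite("pics/z8.png",np.hstack([cv2.resize(i,None,fx=6.6,fy=6.6,interpolation=cv2.INTER_CUBIC) for i in (s,t)]))
E
```

```text
t 9.7 pos [ 0.5913 -0.0847  0.1136] rot [-1.571   0.     -1.7046] F [-0.2  0.5 -2.6] w 0.0599 q [ 0.18  0.33 -0.31 -0.   -0.93  1.25]
tool delta [-0.0004 -0.0004 -0.0024] norm 0.0024 roll -0.0006
```

View pics/z8.png

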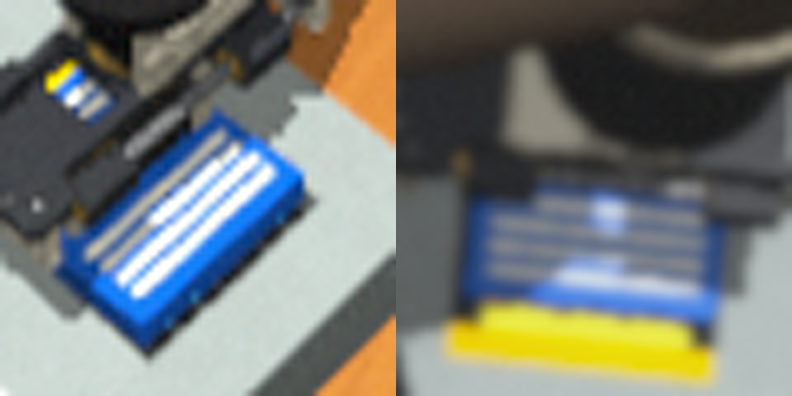

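```bash
python3 - <<'E'
from held import *
k=6.6
tcp=(.5913,-.0847,.1136)
b=[(P,np.array([(u+.5)/k-.5+300,(v+.5)/k-.5+222])) for P,(u,v) in [((75,-55,22),(143,328)),((75,55,22),(304,170)),((75,55,0),(304,196))]]
held(b,tcp,"scene",Ms,-.1335)
# predicted for various pitch
for th in (0,.05,.1,.15):
    for n,ox,oy,M in (("scene",300,222,Ms),("top",342,154,Mt)):
        P=np.array([(75,-55,22),(75,55,22),(75,-55,0),(75,55,0),(-49,45,7),(-49,-45,7)])/1000.-[.014,-.0015,.0463]
        Rm=R.from_euler('z',-.1335).as_matrix()@R.from_euler('y',-th).as_matrix()
        print(th,n,((proj(n,np.array(tcp)+[0,0,.0185]+P@Rm.T)-[ox,oy]+.5)*k-.5).round().astype(int).tolist())
E
python3 - <<'E'
import cv2,numpy as np
s=cv2.imread("pics/scene8.png")[235:285,300:360]
cv2.imwrite("pics/z8b.png",cv2.resize(s,None,fx=12,fy=12,interpolation=cv2.INTER_LINEAR))
E
```

```text
scene dx,dy mm,pitch deg [-1.3  1.3] [2.5] res [[-0.2, -0.4], [0.3, 0.3], [-0.0, 0.1]]
   tip [-80.237  84.681] z 81.9
   heel [69.616 85.026] z 88.5
0 scene [[141, 327], [304, 174], [140, 348], [301, 197], [99, 47], [-34, 161]]
0 top [[343, 43], [92, 18], [335, 58], [89, 32], [87, 303], [293, 325]]
0.05 scene [[143, 325], [307, 172], [143, 348], [305, 197], [102, 53], [-31, 167]]
0.05 top [[344, 39], [93, 13], [336, 51], [90, 26], [87, 300], [293, 321]]
0.1 scene [[144, 323], [309, 170], [147, 348], [309, 196], [105, 59], [-27, 173]]
0.1 top [[345, 35], [94, 9], [338, 44], [91, 19], [87, 296], [292, 318]]
0.15 scene [[146, 321], [311, 168], [150, 348], [312, 195], [109, 65], [-24, 179]]
0.15 top [[347, 31], [94, 5], [339, 38], [92, 13], [87, 293], [291, 314]]
```

View pics/z8b.png

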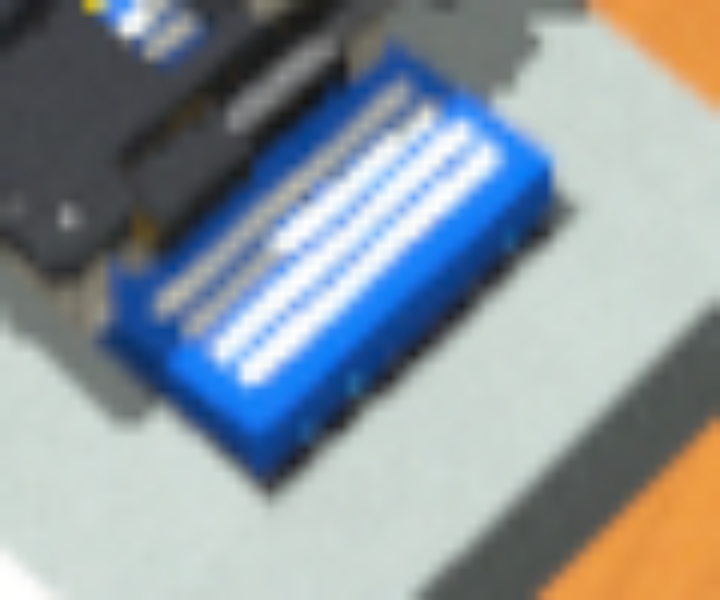

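Request:
{"name": "move_arm", "arguments": {
  "jaw": [0.6,0.6,0.6,0.6],
  "offset": [
    [0,0.002,0],
    [0,0.002,0],
    [0,0.002,0.0005],
    [0,0,0]
  ],
  "roll": [0,0,0,0]
}}

```text
t: 10.3
eef_pos: [0.5923, -0.0848, 0.1076]
ee_rot: [-1.571, -0.0, -1.705]
force: [-0.1, -0.5, -2.3]
width: 0.0599
```

```bash
python3 go.py .596 -.0835 .098 -1.704;python3 - <<'E'
from station import arm
import cv2,numpy as np
for n in ("scene","top"):
    f=arm.grab_frame(n); cv2.imwrite(f"pics/{n}9.png",f["pixels"])
s=cv2.imread("pics/scene9.png")[222:282,300:360];t=cv2.imread("pics/top9.png")[154:214,342:402]
cv2.imwrite("pics/z9.png",np.hstack([cv2.resize(i,None,fx=6.6,fy=6.6,interpolation=cv2.INTER_CUBIC) for i in (s,t)]))
E
```

```text
t 10.3 pos [ 0.5923 -0.0848  0.1076] rot [-1.5706e+00 -1.0000e-04 -1.7045e+00] F [-0.1 -0.5 -2.3] w 0.0599 q [ 0.18  0.34 -0.32  0.   -0.92  1.25]
tool delta [-0.0018  0.0096  0.0035] norm 0.0103 roll -0.0005
```

View pics/z9.png

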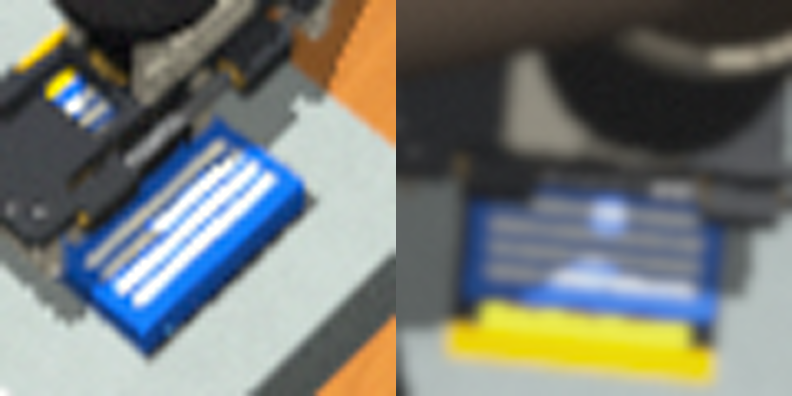

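Request:
{"name": "move_arm", "arguments": {
  "jaw": [0.6,0.6,0.6,0.6,0.6],
  "offset": [
    [0,0.002,0.001],
    [0,0.002,0.001],
    [0,0.002,0.001],
    [0,0.002,0.0005],
    [0,0,0]
  ],
  "roll": [0,0,0,0,0]
}}

```text
t: 11.02
eef_pos: [0.5956, -0.0852, 0.0994]
ee_rot: [-1.571, -0.0, -1.705]
force: [1.1, -0.2, -1.1]
width: 0.0601
```

```bash
python3 go.py .596 -.0835 .098 -1.704;python3 - <<'E'
from station import arm
import cv2,numpy as np
for n in ("scene","top"):
    f=arm.grab_frame(n); cv2.imwrite(f"pics/{n}10.png",f["pixels"])
s=cv2.imread("pics/scene10.png")[222:282,300:360];t=cv2.imread("pics/top10.png")[154:214,342:402]
cv2.imwrite("pics/z10.png",np.hstack([cv2.resize(i,None,fx=6.6,fy=6.6,interpolation=cv2.INTER_CUBIC) for i in (s,t)]))
E
```

```text
t 11.03 pos [ 0.5956 -0.0852  0.0994] rot [-1.571  -0.     -1.7046] F [ 1.1 -0.2 -1.1] w 0.0601 q [ 0.18  0.35 -0.32 -0.   -0.9   1.25]
tool delta [-0.0018  0.0014  0.0002] norm 0.0022 roll -0.0006
```

View pics/z10.png

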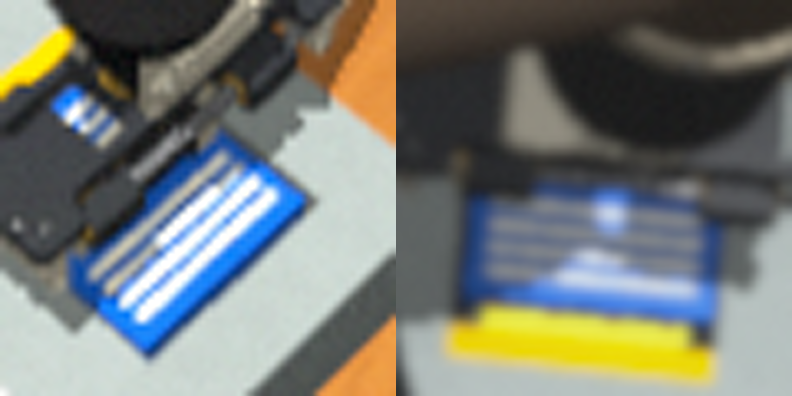

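Request:
{"name": "move_arm", "arguments": {
  "jaw": [0.6,0.6,0.6,0.6],
  "offset": [
    [0,0.001,0],
    [0,0.001,0],
    [0,0.0005,0],
    [0,0,0]
  ],
  "roll": [0,0,0,0]
}}

```text
t: 11.62
eef_pos: [0.5958, -0.0852, 0.0976]
ee_rot: [-1.57, 0.0, -1.704]
force: [-1.1, 0.8, 4.5]
width: 0.0599
```

```bash
python3 go.py .596 -.0835 .098 -1.704
```

```text
t 11.62 pos [ 0.5958 -0.0852  0.0976] rot [-1.5702e+00  1.0000e-04 -1.7045e+00] F [-1.1  0.8  4.5] w 0.0599 q [ 0.18  0.35 -0.32  0.   -0.9   1.25]
tool delta [-0.0017 -0.0004 -0.    ] norm 0.0018 roll -0.0005
```

Request:
{"name": "move_arm", "arguments": {
  "jaw": [0.6,0.6,0.15,0.15,0.15],
  "offset": [
    [0,0.001,0],
    [0,0,0],
    [0,0,0],
    [0,0,0],
    [0,-0.001,0]
  ],
  "roll": [0,0,0,0,0]
}}

```text
t: 12.25
eef_pos: [0.5953, -0.0853, 0.0966]
ee_rot: [-1.572, -0.0, -1.705]
force: [0.4, 0.1, -0.7]
width: 0.0741
```

```bash
python3 go.py .596 -.0835 .098 -1.704
```

```text
t 12.25 pos [ 0.5953 -0.0853  0.0966] rot [-1.5717e+00 -2.0000e-04 -1.7047e+00] F [ 0.4  0.1 -0.7] w 0.0741 q [ 0.18  0.35 -0.32 -0.   -0.9   1.25]
tool delta [-0.0019 -0.0014  0.0005] norm 0.0024 roll -0.0007
```

Released; raise and move toward the dial, then look.

Request:
{"name": "move_arm", "arguments": {
  "jaw": [0.15,0.15,0.15,0.15,0.15],
  "offset": [
    [0,-0.02,0],
    [0,-0.04,0],
    [0.03,-0.02,0],
    [0.045,0,0],
    [0.045,0,0]
  ],
  "roll": [0,0,0,0,0]
}}

```text
t: 12.88
eef_pos: [0.5795, -0.205, 0.1774]
ee_rot: [-1.57, 0.0, -1.704]
force: [0.0, -0.6, -1.0]
width: 0.0744
```

```bash
python3 - <<'E'
from rel import *
print(T(Mj,[(-10,-110,105)]))
E
python3 - <<'E'
import sys; sys.path.insert(0,'.')
from go import go
go(.5476,-.2737,.17,-1.704)
from station import arm
import cv2,numpy as np
for n in ("scene","top"):
    f=arm.grab_frame(n); cv2.imwrite(f"pics/{n}11.png",f["pixels"])
s=f=cv2.imread("pics/scene11.png")[210:310,270:370];t=cv2.imread("pics/top11.png")[140:240,330:430]
cv2.imwrite("pics/z11.png",np.hstack([cv2.resize(i,None,fx=4,fy=4,interpolation=cv2.INTER_CUBIC) for i in (s,t)]))
E
```

```text
[[ 0.54750141 -0.27370246  0.105     ]]
t 12.88 pos [ 0.5795 -0.205   0.1774] rot [-1.5702e+00  2.0000e-04 -1.7037e+00] F [ 0.  -0.6 -1. ] w 0.0744 q [-0.02  0.3  -0.2  -0.   -1.08  1.46]
tool delta [ 0.0723  0.0074 -0.0225] norm 0.0761 roll 0.0003
```

View pics/z11.png

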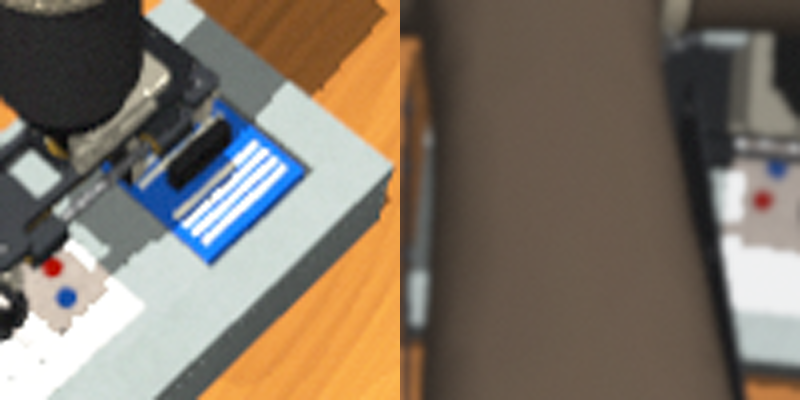

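Request:
{"name": "move_arm", "arguments": {
  "jaw": [0.15,0.15,0.15,0.15],
  "offset": [
    [0.036,0,-0.011],
    [0.036,0.007,-0.0115],
    [0,0,0],
    [0,0,0]
  ],
  "roll": [0,0,0,0]
}}

```text
t: 13.48
eef_pos: [0.5478, -0.2724, 0.17]
ee_rot: [-1.571, 0.0, -1.705]
force: [-0.6, 0.9, -0.5]
width: 0.0745
```

```bash
python3 - <<'E'
from go import go
go(.5475,-.2737,.105,-1.704)
from station import arm
import cv2,numpy as np
for n in ("scene","top"):
    f=arm.grab_frame(n); cv2.imwrite(f"pics/{n}12.png",f["pixels"])
s=cv2.imread("pics/scene12.png")[200:350,210:370]
cv2.imwrite("pics/z12.png",cv2.resize(s,None,fx=4,fy=4,interpolation=cv2.INTER_CUBIC))
t=cv2.imread("pics/top12.png")[130:250,320:480]
cv2.imwrite("pics/z12t.png",cv2.resize(t,None,fx=4,fy=4,interpolation=cv2.INTER_CUBIC))
E
```

```text
t 13.47 pos [ 0.5478 -0.2724  0.17  ] rot [-1.5709  0.     -1.705 ] F [-0.6  0.9 -0.5] w 0.0745 q [-0.14  0.3  -0.21 -0.   -1.06  1.58]
tool delta [ 0.0014  0.065  -0.0001] norm 0.065 roll -0.001
```

View pics/z12.png

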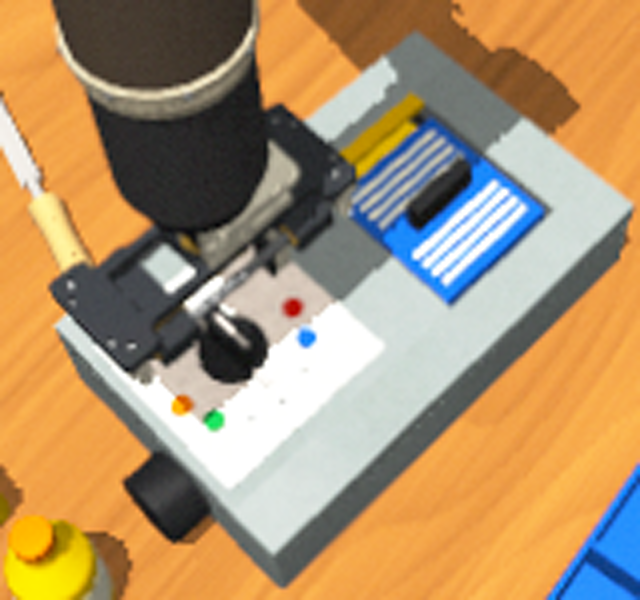

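View pics/z12t.png

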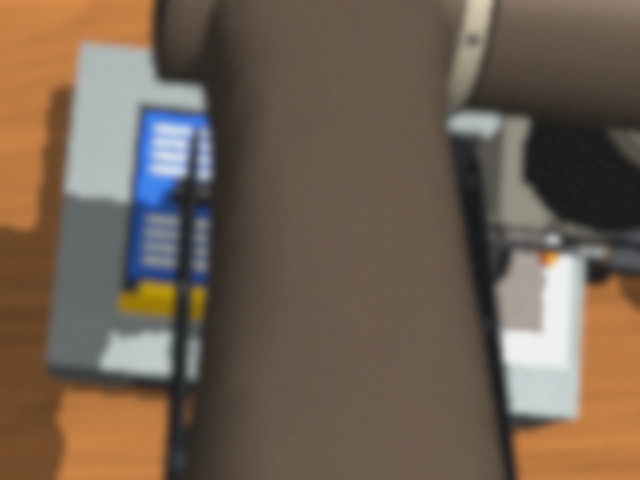

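Request:
{"name": "move_arm", "arguments": {
  "jaw": [0.15,0.15,0.15,0.7,0.9],
  "offset": [
    [0.0015,0.03,0],
    [0,0.025,0],
    [0,0.0095,0],
    [0,0,0],
    [0,0,0]
  ],
  "roll": [0,0,0,0,0],
  "grip_force": 20
}}

```text
t: 14.2
eef_pos: [0.5483, -0.274, 0.1067]
ee_rot: [-1.569, -0.0, -1.704]
force: [0.5, -0.3, 0.1]
width: 0.06
```

Request:
{"name": "move_arm", "arguments": {
  "jaw": [0.95,0.95,0.95,0.95],
  "offset": [
    [0,0,0],
    [0,0,0],
    [0,0,0],
    [0,0,0]
  ],
  "roll": [0,0,0,0]
}}

```text
t: 14.7
eef_pos: [0.5475, -0.274, 0.1057]
ee_rot: [-1.571, 0.0, -1.705]
force: [-0.6, 0.3, 0.6]
width: 0.0203
```

```bash
python3 go.py .5475 -.2737 .105 -1.704
```

```text
t 14.7 pos [ 0.5475 -0.274   0.1057] rot [-1.5707  0.     -1.7047] F [-0.6  0.3  0.6] w 0.0203 q [-0.15  0.36 -0.29 -0.   -0.93  1.58]
tool delta [-0.0003  0.0007 -0.    ] norm 0.0007 roll -0.0007
```

Request:
{"name": "move_arm", "arguments": {
  "jaw": [0.95,0.95,0.95],
  "offset": [
    [0,0,0],
    [0,0,0],
    [0,0,0]
  ],
  "roll": [0,0,0]
}}

```text
t: 15.08
eef_pos: [0.5475, -0.2738, 0.1056]
ee_rot: [-1.571, 0.0, -1.705]
force: [-0.8, 1.7, 2.6]
width: 0.0141
```

```bash
python3 go.py .5475 -.2737 .105 -1.704
```

```text
t 15.07 pos [ 0.5475 -0.2738  0.1056] rot [-1.5709e+00  2.0000e-04 -1.7045e+00] F [-0.8  1.7  2.6] w 0.0141 q [-0.15  0.36 -0.29 -0.   -0.93  1.58]
tool delta [-0.0001  0.0006  0.    ] norm 0.0006 roll -0.0005
```

Request:
{"name": "move_arm", "arguments": {
  "jaw": [0.95,0.95,0.95,0.95,0.95],
  "offset": [
    [0,0,0],
    [0,0,0],
    [0,0,0],
    [0,0,0],
    [0,0,0]
  ],
  "roll": [0.12,0.14,0.14,0.14,0.14],
  "grip_force": 25
}}

```text
t: 15.7
eef_pos: [0.5474, -0.2739, 0.1056]
ee_rot: [-1.571, -0.0, -2.389]
force: [-1.3, 1.4, 1.2]
width: 0.0139
```

```bash
python3 go.py .5475 -.2737 .105 -2.681
```

```text
t 15.7 pos [ 0.5474 -0.2739  0.1056] rot [-1.5709e+00 -1.0000e-04 -2.3890e+00] F [-1.3  1.4  1.2] w 0.0139 q [-0.15  0.36 -0.29 -0.   -0.93  0.9 ]
tool delta [-0.0002  0.0006 -0.0001] norm 0.0006 roll 0.292
```

Request:
{"name": "move_arm", "arguments": {
  "jaw": [0.95,0.95,0.95,0.95],
  "offset": [
    [0,0,0],
    [0,0,0],
    [0,0,0],
    [0,0,0]
  ],
  "roll": [0.14,0.12,0.035,0]
}}

```text
t: 16.2
eef_pos: [0.5473, -0.274, 0.1056]
ee_rot: [-1.571, -0.0, -2.678]
force: [-0.7, 2.9, 3.3]
width: 0.0138
```

```bash
python3 go.py .5475 -.2737 .105 -2.681; python3 - <<'E'
from station import arm
print(arm.get_state()['moment'])
E
```

```text
t 16.2 pos [ 0.5473 -0.274   0.1056] rot [-1.5709e+00 -1.0000e-04 -2.6779e+00] F [-0.7  2.9  3.3] w 0.0138 q [-0.15  0.36 -0.29 -0.   -0.93  0.61]
tool delta [-0.0003  0.0006 -0.0002] norm 0.0007 roll 0.0031
[ 1.03032351  0.33312063 -0.02881154]
```

Open, wait, raise straight up, then move away for a clear look.

Request:
{"name": "move_arm", "arguments": {
  "jaw": [0.5,0.4,0.4,0.4,0.4],
  "offset": [
    [0,0,0],
    [0,0,0],
    [0,0,0],
    [0,-0.03,0],
    [0,-0.05,0]
  ],
  "roll": [0,0,0,0,0]
}}

```text
t: 16.82
eef_pos: [0.5463, -0.2738, 0.1846]
ee_rot: [-1.573, -0.003, -2.679]
force: [1.2, -0.1, -0.0]
width: 0.0513
```

Request:
{"name": "move_arm", "arguments": {
  "jaw": [0.4,0.4,0.4,0.4,0.4],
  "offset": [
    [0,-0.05,0],
    [-0.05,0,0],
    [-0.05,0,0],
    [-0.05,0,0],
    [-0.05,0,0]
  ],
  "roll": [0,0,0,0,0]
}}

```text
t: 17.45
eef_pos: [0.7278, -0.1842, 0.2356]
ee_rot: [-1.571, 0.0, -2.679]
force: [0.6, 0.8, 0.2]
width: 0.0526
```

```bash
python3 go.py .45 .2 .25; python3 - <<'E'
from station import arm
import cv2,numpy as np
for n in ("scene","top"):
    f=arm.grab_frame(n); cv2.imwrite(f"pics/{n}13.png",f["pixels"])
s=cv2.imread("pics/scene13.png")
cv2.imwrite("pics/z13.png",s)
E
```

```text
t 17.45 pos [ 0.7278 -0.1842  0.2356] rot [-1.5706  0.     -2.6794] F [0.6 0.8 0.2] w 0.0526 q [ 0.01  0.48  0.22  0.   -1.31  0.45]
tool delta [ 0.0773 -0.0145 -0.4678] norm 0.4743 roll None
```

View pics/z13.png

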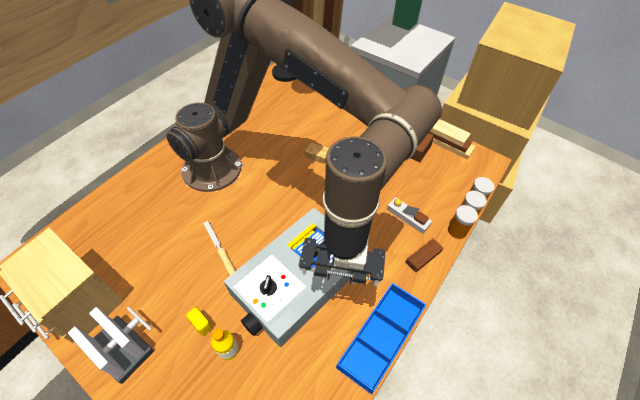

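Request:
{"name": "move_arm", "arguments": {
  "jaw": [0.4,0.4,0.4,0.4,0.4],
  "offset": [
    [0.006,-0.003,-0.045],
    [0.006,-0.003,-0.045],
    [0.006,-0.003,-0.045],
    [0.006,-0.003,-0.045],
    [0.006,-0.003,-0.045]
  ],
  "roll": [0,0,0,0,0]
}}

```text
t: 18.18
eef_pos: [0.5982, 0.004, 0.2507]
ee_rot: [-1.571, 0.0, -2.68]
force: [0.6, 0.1, 0.4]
width: 0.0526
```

Request:
{"name": "move_arm", "arguments": {
  "jaw": [0.4,0.4,0.4,0.4,0.4],
  "offset": [
    [0.006,0,-0.045],
    [0.006,0,-0.045],
    [0.006,0,-0.045],
    [0.006,0,-0.045],
    [0,0,0]
  ],
  "roll": [0,0,0,0,0]
}}

```text
t: 18.8
eef_pos: [0.4963, 0.1553, 0.2511]
ee_rot: [-1.571, 0.001, -2.676]
force: [0.8, 0.3, 0.9]
width: 0.0528
```

```bash
python3 go.py .45 .2 .25; python3 - <<'E'
from station import arm
import cv2,numpy as np
for n in ("scene","top"):
    f=arm.grab_frame(n); cv2.imwrite(f"pics/{n}14.png",f["pixels"])
    print([(np.round(d['position'],4),d['p']) for d in arm.landmark_of(f,"dial_pointer")[:2]],[(np.round(d['position'],4),d['p']) for d in arm.landmark_of(f,"filter")[:2]],[(np.round(d['position'],4),d['p']) for d in arm.landmark_of(f,"filter_heel")[:2]],[(np.round(d['position'],4),d['p']) for d in arm.landmark_of(f,"mark_green")[:2]])
s=cv2.imread("pics/scene14.png")[200:350,210:370]
cv2.imwrite("pics/z14.png",cv2.resize(s,None,fx=4,fy=4,interpolation=cv2.INTER_CUBIC))
t=cv2.imread("pics/top14.png")[130:250,320:480]
cv2.imwrite("pics/z14t.png",cv2.resize(t,None,fx=5,fy=5,interpolation=cv2.INTER_CUBIC))
E
```

```text
t 18.8 pos [0.4963 0.1553 0.2511] rot [-1.5712e+00  1.1000e-03 -2.6760e+00] F [0.8 0.3 0.9] w 0.0528 q [ 0.68  0.09 -0.29 -0.   -1.2  -0.22]
tool delta [ 0.0213  0.0011 -0.0607] norm 0.0644 roll None
[(array([ 0.5658, -0.3087,  0.0963]), 0.53)] [(array([ 0.5693, -0.1624,  0.0014]), 0.57), (array([ 0.5825, -0.0836,  0.07  ]), 0.56)] [(array([ 0.653 , -0.0938,  0.0696]), 0.77), (array([ 0.5076,  0.5866, -0.0093]), 0.38)] [(array([ 0.5705, -0.3212,  0.0905]), 0.37)]
[(array([ 0.5647, -0.3107,  0.0975]), 0.75)] [(array([ 0.5799, -0.0824,  0.0673]), 0.93)] [(array([ 0.6561, -0.0912,  0.0656]), 0.69), (array([ 0.545 , -0.2759,  0.1263]), 0.64)] [(array([ 0.5701, -0.3216,  0.0969]), 0.35)]
```

View pics/z14.png

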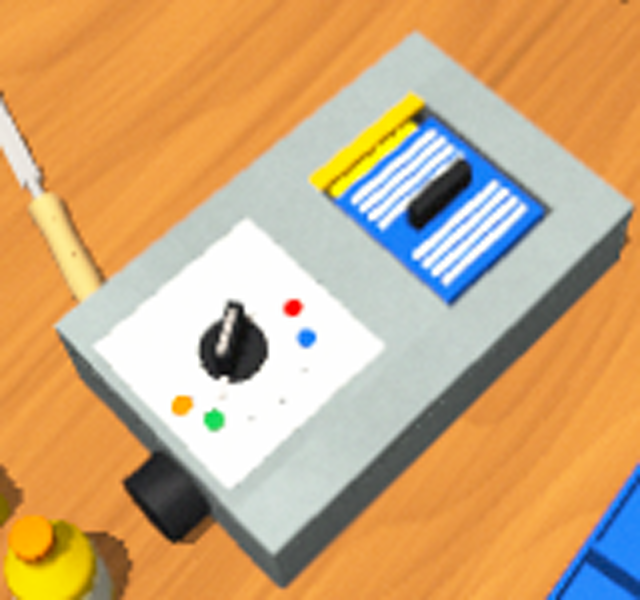

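View pics/z14t.png

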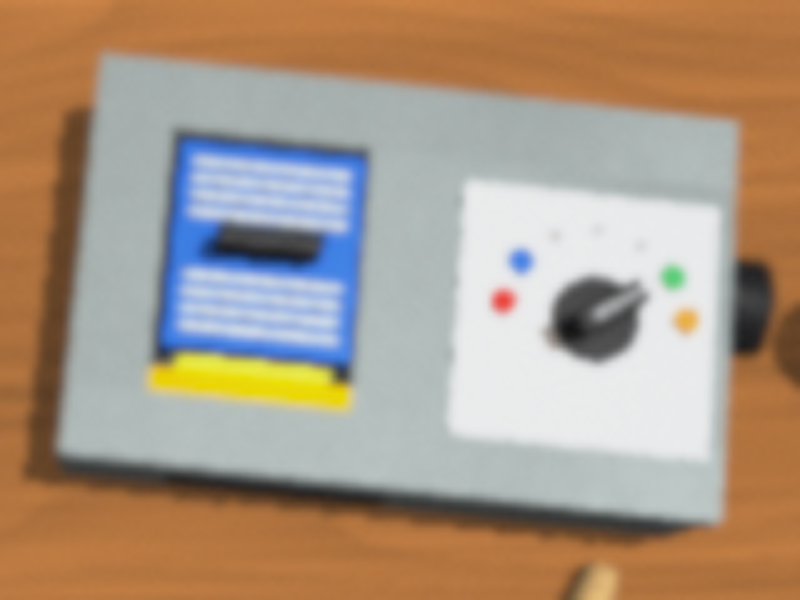

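View pics/top14.png

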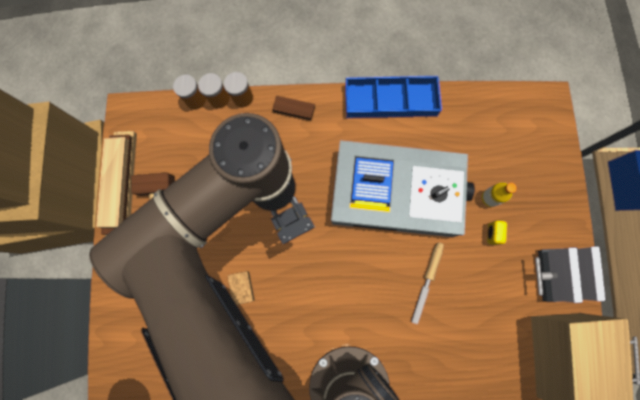

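```bash
python3 - <<'E'
from station import arm
print(arm.job_done())
E
```

```text
the job is handed in; nothing more can be done
None
```

The filter cassette is in the well with its tongue under the yellow lip, and the dial is set to the green mark. I handed the job in at about 19 s.

**Cassette:** The tool can only point straight down, so I gripped the rib across its 60 mm length rather than the suggested 14 mm. That let the cassette pivot in the fingers. I lowered it so the heel rested on the far edge of the well and the tongue tipped in. Then I slid it under the lip and pressed it flat.
- The wrist force turned upward at a fingertip height of 97.6 mm; lying flat predicts 97.8 mm.
- The last pictures show the body flush inside the well with the tongue under the lip.
- The detectors put the cassette origin within about 3 mm of where I measured the well centre. They put the heel at 66–70 mm above the bench, against 70 mm expected and within their 4 mm accuracy.

**Dial:** It started at 0. I turned it 56° clockwise and released it.
- The pointer measures about −0.98 rad, and the green detent is at −0.977.
- The detectors give 12–13 mm from pointer tip to mark, against the stated 14–15 mm. That is within their 4 mm accuracy.

**At hand-in:** The gripper was clear of everything and open part-way. I saw none of the other things on the bench moved, though the arm partly hid the mallet in the last view.

**Disagreement:** The two cameras differed by 2–5 mm in x on the machine's position. I averaged them.

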